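# Shut the loading slide and hold the offset lever level over its fixture

### The arm

A 7-joint arm with a two-finger parallel gripper is mounted at the origin on a cart in front of the work surface, level with it; the furniture and walls round the work are solid. World frame = base frame: x ahead of the robot, y to its left, z up, the work surface at z = 0. Lengths are in m, angles in rad, forces in N, time in s.
With the tool pointing down it reaches from about 0.425 to 0.925 m from the base axis. Payload 6.8 kg.
Tool frame: the origin (TCP) lies on the front face of the gripper's body, between the roots of the fingers; the fingertips stand 73 mm ahead of it and the grasp point (between the pads) lies 54 mm ahead of it (env.nose_length is the distance from the TCP to the fingertips, in m); z points along the fingers, y is the line along which they close (so a half turn about z gives the same grasp; the last joint's range is limited). The gripper opens to 85 mm and grips with 20 to 120 N. Pads are 22 mm wide; open, the fingers measure 114 mm over their backs; the gripper's body (76 mm by 85 mm) begins 54 mm behind the grasp point. The pads swing forward as they close: fully open they stand 13 mm farther back than shut.
Start: joints at [-1.306, 0.477, 0.022, 1.555, -0.011, 1.109, -0.083], TCP at [0.246, 0.629, 0.304] pointing down, gripper open.
Joint ranges: [-2.96, 2.96], [-0.34, 2.1], [-1.41, 1.46], [0.24, 2.44], [-1.37, 4.51], [0.17, 1.92], [-2.96, 2.96]. Speed limits (rad/s): [2.39, 2.39, 3.14, 3.14, 3.14, 3.14, 3.14].

### API

Orientations are given as a unit quaternion [w, x, y, z].
In Python, from cell import env, kin, camera, calibration, job gives the robot as it stands. The module is installed in compiled form; this text tells all that it offers. Calls block until the motion is done:
- env.reach(position, orientation): joint-space move of the TCP to a pose.
- env.movel(position, velocity=0.15, rot=None, stop_force=None): straight line of the TCP; rot=None keeps the orientation; velocity is the mean speed in m/s. With stop_force (N) it stops when the force on the tool has changed by that much, and returns True; else False.
- env.goto_joints(angles): joint-space move.
- env.grip(opening, f_grip=None): finger opening in m; f_grip is the grip in N (None keeps the last); returns when the fingers have stopped.
- env.dwell(seconds).
- kin.inverse_kinematics(position, orientation): joint angles nearest the present ones, or None.
- env.get_state(): the state.
- camera(name): name is "side" or "top" or "wrist"; returns (picture, depth): 480x640x3 uint8, blue, green, red; 480x640 float32, m along the optical axis (not along the pixel's ray), 0 where there is no reading.
- calibration(name): a dict with "fx", "fy", "cx", "cy" (pixels), "rvec" (rotation vector, rad) and "tvec" (3), from world to camera coordinates, as OpenCV has them. Camera axes: x right, y down, z forward; pixel columns grow to the right and rows downward; lengths in m; the calibration is good to about 2 mm. A picture is of the moment at which its call begins: read the wrist's pose just before it. calibration takes no time and is no camera call; for the wrist camera it gives the pose at the moment of the call.
A pose or a line that the arm cannot do raises env.PlanningError and nothing moves.
- job.job_done(): hands the job in; it is judged then, once.
The state is a dict: "time": time; "qpos": joint angles; "joint_velocities": joint speeds; "joint_torque": joint torques, N m; "tcp_pos": TCP position; "orientation": TCP orientation; "force": force on the tool from outside, world axes, zero at the start; "torque": the same for the moment, N m; "opening": finger opening in m; "gripper_force": force on a finger pad.
Only numpy, scipy, OpenCV 4.12 (cv2) and the standard library are available. Lean on these libraries where they do the work, as an engineer would, in place of code of your own. Each camera call takes 0.05 s, during which the arm holds its last target. There are 200 camera calls.

### The job

The bushing is loaded: push the fixture's loading slide fully home by its knob. Only then pick up the cast offset lever, gripping its arm at the balance point, and finish while holding it level and still about 3 cm clear above the bushing, the bore of the big boss centred over the bushing and the small end over the fork rest, ready to be lowered. Do not put it down or let go, and leave the other things on the benches where they are.

Things in the scene. Friction and masses are not known exactly. Their poses are not given: they have to be found in the camera images.
- fixture: Fixed fixture before the robot: plain steel bed 12 mm thick, 76 mm wide, x = -45 to +240 mm. Origin on the bench under the loading station (bushing's place with the slide home), near end; x along the bed, away from the robot, to the fork rest; y to the left. A cross tongue (x +-45 mm) reaches out to y = -112 mm and carries the slide between guide strips at x = +-35 mm, 10 mm wide, tops 26 mm above the bench.
- sled (a joint): Position of the loading slide, in m: 0 = fully home against its end stop (the bushing then stands at the station), growing as it stands out along the fixture's -y, at most 0.05. About 2 N of friction, no spring; it stays where it is left. Pushing it along the fixture's +y closes it.
- sled_knob (a point): Centre of the top of the slide's pull knob, a plain upright steel post 14 mm in diameter and 32 mm tall, its top 54 mm above the bench and its foot on the slide's plate 22 mm above the bench; it travels with the slide. With the slide home it stands 44 mm from the bushing's axis on the fixture's -y side.
- bushing_top (a point): Centre of the top of the brass turned bushing (22 mm in diameter, 20 mm tall with its steel pin, fixed upright in the slide's nest), 42 mm above the bench; it travels with the slide. Axes as the fixture's.
- fork (a point): Centre of the top of the fork rest's pad, 22 mm above the bench, 200 mm along the fixture's x from the station; two steel cheeks 38 mm apart stand beside it, tops 36 mm above the bench. Beware: a fixed press frame 0.3 m tall stands on the bench left of the fixture, about x 0.59 to 0.69, y 0.12 to 0.32 m; pass over it or in front of it.
- lever: Cast offset lever, dark grey, 0.3 to 0.65 kg, 241 mm long, lying upright on the right-hand bench: big boss (diameter 56, height 38 mm, 27 mm through bore) at x = -60 mm, arm 16 mm wide, 20 mm high (14 to 34 mm above the underside), small round end (diameter 26, height 38 mm) at x = +140 mm. Origin on the underside below the balance point, x along the arm to the small end, z up. Bare arm x = -25 to +127 mm.
- balance (a point): The lever's balance point (centre of mass along its length), on the arm's centre line, 60 mm from the big boss's axis towards the small end and 24 mm above the lever's underside. Axes as the lever's.
- bore (a point): Centre of the lower mouth of the bore in the big boss, at the lever's underside.
- small_end (a point): Centre of the underside of the lever's small round end.
- tape_roll: Bystander: roll of masking tape 73 mm in diameter, 19 mm high, lying flat; origin at centre of underside.
- dial_gauge: Bystander: dial indicator lying on its back, 116 x 59 x 26 mm; origin at centre of underside.
- steel_punch: Bystander: standing steel punch 23 mm in diameter, 52 mm tall; origin at centre of underside.
- parts_brush: Bystander: flat brush with wooden handle, 146 x 20 x 9 mm; origin at centre of underside.
- slim_punch: Bystander: slim standing punch 20 mm in diameter, 60 mm tall; origin at centre of underside.
- fitting: Bystander: small standing brass fitting 16 x 18 mm, 34 mm tall; origin at centre of underside.

How it is judged:
By the outcome, as a careful person would: the job done as asked, in the order asked, and still so for the second after the job is handed in, while the arm keeps its last pose, push and grip.
It also fails if it takes over 58 s, if anything falls off the work surface, if the arm or the gripper's body presses on something with over 40 N, if the wrist force passes 120 N, or if a joint passes its speed limit or range.

## Working session

There is one attempt and no reset: what is moved stays moved. The work goes in short steps, each a Python script; the robot and the scene stay as the last script left them, time stands still between calls to the robot, and variables do not carry over. Pictures are saved under pics/ and viewed, at most 10 in all, crops included, and the job is handed in when it is done.

```bash
mkdir -p pics; cat > h.py <<'E'
import numpy as np, cv2
from cell import env, kin, camera, calibration, job
def pose(c):
    R=cv2.Rodrigues(np.array(c["rvec"],float))[0]; return R,np.array(c["tvec"],float).ravel()
def ray(c,u,v,z):
    R,t=pose(c); o=-R.T@t; d=R.T@np.array([(u-c["cx"])/c["fx"],(v-c["cy"])/c["fy"],1]); return o+d*(z-o[2])/d[2]
def cloud(c,D):
    R,t=pose(c); v,u=np.mgrid[:480,:640]
    P=np.stack([(u-c["cx"])/c["fx"]*D,(v-c["cy"])/c["fy"]*D,D],-1); return (P-t)@R
def proj(c,p):
    return cv2.projectPoints(np.array(p,float).reshape(-1,3),np.array(c["rvec"],float),np.array(c["tvec"],float),np.array([[c["fx"],0,c["cx"]],[0,c["fy"],c["cy"]],[0,0,1.]]),None)[0].reshape(-1,2)
E
python3 - <<'E'
from h import *
for n in("top","side"):
    c=calibration(n);p,d=camera(n);cv2.imwrite(f"pics/{n}0.png",p);np.savez(f"{n}0.npz",p=p,d=d)
    R,t=pose(c);print(n,-R.T@t,R[2],c["fx"])
print(env.get_state()["time"],env.get_state()["orientation"])
E
```

```text
top [ 0.18778745 -0.08434465  1.62432328] [ 0.20854785  0.00883842 -0.97797223] 593.9018592082853
side [ 0.36826843 -0.98177412  0.89381479] [ 0.09580678  0.73061361 -0.6760361 ] 455.55311379898274
0.1 [-9.75728508e-05  1.85314445e-01  9.82678923e-01 -8.25693386e-04]
```

View pics/top0.png

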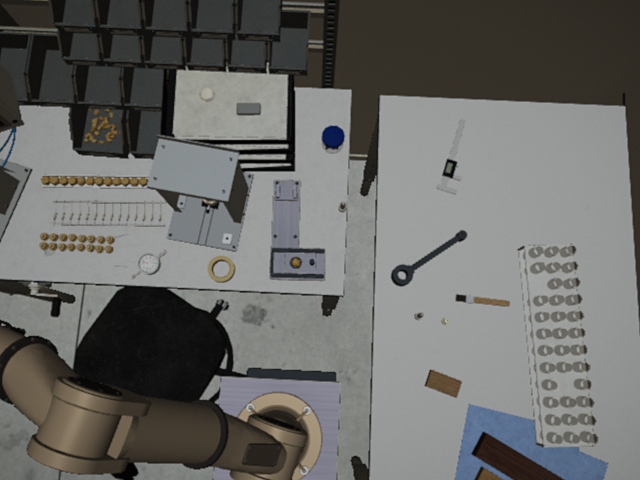

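View pics/side0.png

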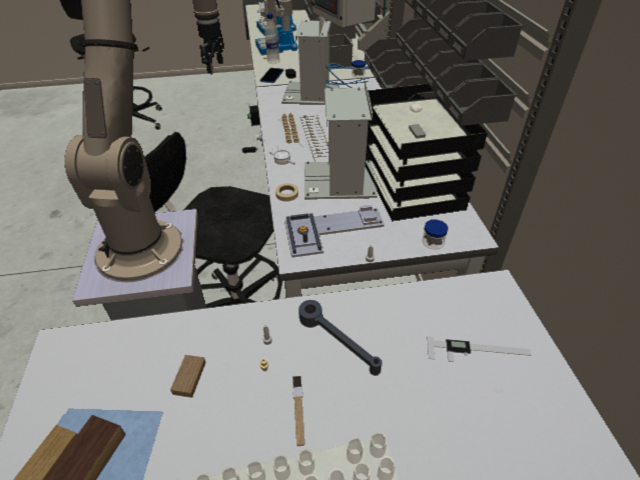

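The top view shows the fixture (bushing ~(296,262), knob ~(313,262), fork ~(287,185)) and the lever (boss (402,274), small end (462,236)). The side view shows the same: boss (311,313), small end (376,366). Next I'll take closer crops and measurements.

```bash
python3 - <<'E'
from h import *
a=np.load("top0.npz");c=calibration("top");P=cloud(c,a["d"]);p=a["p"]
cr=cv2.resize(p[170:295,255:355],None,fx=4.5,fy=4.5,interpolation=cv2.INTER_CUBIC)
b=np.load("side0.npz");cs=calibration("side");Ps=cloud(cs,b["d"])
cr2=cv2.resize(b["p"][195:270,275:395],None,fx=4.5,fy=4.5,interpolation=cv2.INTER_CUBIC)
H=max(cr.shape[0],cr2.shape[0]);W=350
im=np.zeros((H,450,3),np.uint8);im[:cr.shape[0],:cr.shape[1]]=cr;cv2.imwrite("pics/t1.png",im)
cv2.imwrite("pics/s1.png",cr2)
for n,(u,v) in dict(bush=(296,262),knob=(313,262),fork=(287,185),boss=(396,268),small=(462,236),arm=(430,255),bench=(420,200),fbench=(262,240),bed=(286,225)).items(): print(n,P[v,u].round(4))
# lever mask
for nm,pp,PP,cc in(("top",p,P,c),("side",b["p"],Ps,cs)):
    m=((pp.max(2)<110)&(PP[...,2]<.06)&(PP[...,2]>-.02)&(PP[...,1]<-.2)&(PP[...,1]>-.75)&(PP[...,0]>.3)&(PP[...,0]<.85)).astype(np.uint8)
    n,l,s,ce=cv2.connectedComponentsWithStats(m)
    i=1+s[1:,4].argmax();print(nm,s[i],ce[i])
    q=PP[l==i];print("z pct",np.percentile(q[:,2],[5,25,50,75,95]).round(4))
    w=q[q[:,2]>.03];print(len(w),w[:,:2].min(0),w[:,:2].max(0))
E
```

```text
bush [ 0.4608 -0.0245  0.0354]
knob [ 0.4607 -0.0707  0.0493]
fork [0.6818 0.0136 0.02  ]
boss [ 0.457  -0.2952  0.0406]
small [ 0.5555 -0.4746  0.0361]
arm [ 0.4984 -0.3878  0.0346]
bench [ 0.6611 -0.3638  0.005 ]
fbench [ 0.525   0.0755 -0.0027]
bed [0.5686 0.0102 0.0095]
top [391 230  76  57 772] [423.25       260.37435233]
z pct [0.0091 0.0318 0.035  0.0382 0.0424]
641 [ 0.41280717 -0.48579511] [ 0.56979004 -0.28437085]
side [ 299  300   83   76 1289] [335.33048875 333.16524438]
z pct [0.0088 0.0252 0.032  0.035  0.038 ]
808 [ 0.41412189 -0.49083841] [ 0.57088443 -0.28888117]
```

View pics/t1.png

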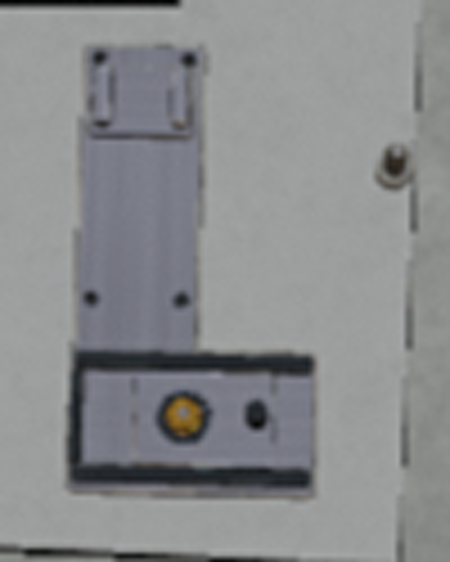

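View pics/s1.png

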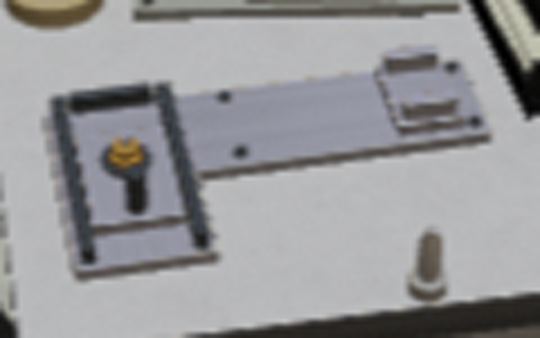

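The crops show the slide standing partly out: the bushing is at crop (183,415) and the knob at (257,413), with a gap to the end stop on the left. I'll go over the press frame at height and look with the wrist camera.

```bash
cat >> h.py <<'E'
def Q(a): a=np.radians(a)/2; return [0,float(np.cos(a)),float(np.sin(a)),0]
def snap(n,f):
    c=calibration(n);p,d=camera(n);np.savez(f+".npz",p=p,d=d,**{k:np.array(v) for k,v in c.items()});cv2.imwrite(f"pics/{f}.png",p);return p,d,c
E
python3 - <<'E'
from h import *
s=env.get_state();p=list(s["tcp_pos"])
env.movel([p[0],p[1],.46],velocity=.25)
env.reach([.50,-.03,.40],Q(90));env.grip(0.0)
p,d,c=snap("wrist","w1")
R,t=pose(c);print(-R.T@t,R[2],env.get_state()["time"],env.get_state()["tcp_pos"],env.get_state()["qpos"])
E
```

```text
[0.50089854 0.03677319 0.47100586] [ 9.01569801e-04 -2.60973062e-01 -9.65345662e-01] 4.2 [ 0.5000092  -0.03003488  0.40002679] [-0.76777208  0.1024139   0.77590143  1.87533753 -0.07710803  1.19397156
  0.033892  ]
```

View pics/w1.png

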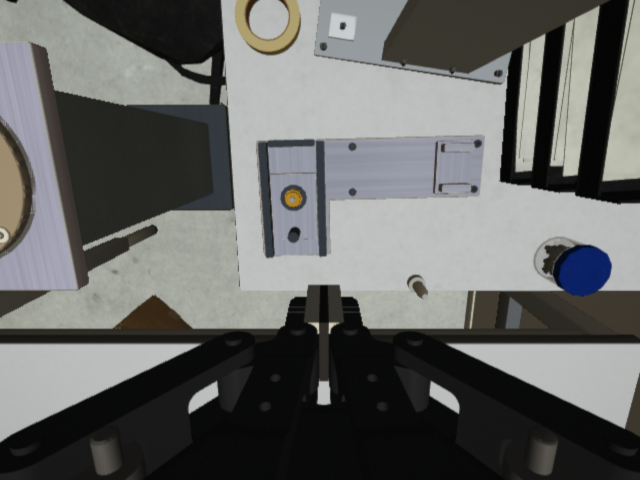

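The wrist view shows the brass bushing at (292,197), the knob top near (294,234), the guide strips at columns 265 and 321, the bed running to column 483, and the fork cheeks near (458,146) and (457,188). Next I'll extract these accurately.

```bash
python3 - <<'E'
from h import *
a=np.load("w1.npz");p=a["p"];c={k:a[k] for k in("fx","fy","cx","cy","rvec","tvec")};P=cloud(c,a["d"])
hsv=cv2.cvtColor(p,cv2.COLOR_BGR2HSV)
print("bench",hsv[220,400],"bed",hsv[170,400],"strip",hsv[200,265],"brass",hsv[197,287],"knob",hsv[236,293])
def comps(m,roi,minA=15):
    mm=np.zeros_like(m,np.uint8);x0,y0,x1,y1=roi;mm[y0:y1,x0:x1]=m[y0:y1,x0:x1]
    return mm
br=comps((hsv[...,0]>10)&(hsv[...,0]<30)&(hsv[...,1]>120),(270,175,315,220));v,u=np.nonzero(br)
(x,y),r=cv2.minEnclosingCircle(np.stack([u,v],1).astype(np.float32));print("brass",x,y,r,ray(c,x,y,.042),"mean",u.mean(),v.mean(),ray(c,u.mean(),v.mean(),.042))
kn=comps(hsv[...,2]<80,(280,218,310,248));v,u=np.nonzero(kn);print("knob u",u.min(),u.max(),v.min(),v.max(),len(u))
for yy in range(222,246,2): print(yy,u[v==yy].min() if (v==yy).any() else None,u[v==yy].max() if (v==yy).any() else None, end="; ")
print()
# bed mask by saturation
m=comps(hsv[...,1]>(int(hsv[220,400,1])+int(hsv[170,400,1]))//2,(335,125,495,210))
m=cv2.morphologyEx(m,cv2.MORPH_CLOSE,np.ones((9,9)));n,l,s,ce=cv2.connectedComponentsWithStats(m);i=1+s[1:,4].argmax()
top=[];bot=[];right=[]
for uu in range(340,430,3):
    vv=np.nonzero(l[:,uu]==i)[0];top.append(ray(c,uu,vv.min()-.5,.012)[:2]);bot.append(ray(c,uu,vv.max()+.5,.012)[:2])
for q in(142,150,160,170,180,190):
    uu=np.nonzero(l[q]==i)[0];right.append(ray(c,uu.max()+.5,q,.012)[:2])
top,bot,right=map(np.array,(top,bot,right))
for e in(top,bot): k=np.polyfit(e[:,0],e[:,1],1);print("yaw",np.degrees(np.arctan(k[0])),"y at .46,.66",np.polyval(k,[.46,.66]))
print("right",right.round(4).tolist())
# dark strips outer edges
d=comps(hsv[...,2]<90,(250,130,335,265))
for q in range(160,250,15):
    uu=np.nonzero(d[q])[0];L=uu[uu<285];Rr=uu[uu>305];print(q,[ray(c,w,q,.026)[:2].round(4).tolist() for w in(L.min()-.5,L.max()+.5,Rr.min()-.5,Rr.max()+.5)])
for n,(u,v) in dict(bush=(292,197),knob=(294,233),bed=(390,170),strip=(266,200),plate=(292,170),bench=(400,230)).items(): print(n,P[v,u].round(4))
cv2.imwrite("pics/w1c.png",cv2.resize(p[130:265,250:350],None,fx=4.4,fy=4.4,interpolation=cv2.INTER_CUBIC))
E
```

```text
bench [ 70   4 192] bed [116  24 167] strip [104  46  61] brass [ 21 194 172] knob [104  53  63]
brass 292.8033752441406 197.98313903808594 9.01910400390625 [ 0.46421252 -0.02152208  0.042     ] mean 292.8482142857143 197.75892857142858 [ 0.46427252 -0.02125075  0.042     ]
knob u 288 299 227 241 134
222 None None; 224 None None; 226 None None; 228 292 297; 230 290 299; 232 289 299; 234 289 299; 236 288 298; 238 288 297; 240 290 296; 242 None None; 244 None None; 
yaw 1.3914470017323533 y at .46,.66 [0.04451722 0.04937524]
yaw 1.6584693261747472 y at .46,.66 [-0.02708625 -0.02129548]
right [[0.6989, 0.0443], [0.7, 0.0347], [0.7002, 0.0225], [0.7004, 0.0102], [0.7006, -0.0024], [0.7008, -0.0151]]
160 [[0.422, 0.0226], [0.4342, 0.0227], [0.4927, 0.0227], [0.5013, 0.0227]]
175 [[0.4224, 0.0046], [0.4347, 0.0046], [0.4927, 0.0047], [0.5025, 0.0047]]
190 [[0.4228, -0.0138], [0.4527, -0.0137], [0.4926, -0.0137], [0.5026, -0.0137]]
205 [[0.4232, -0.0326], [0.4522, -0.0326], [0.4938, -0.0325], [0.5026, -0.0325]]
220 [[0.4236, -0.0518], [0.4351, -0.0518], [0.4937, -0.0518], [0.5039, -0.0517]]
235 [[0.4253, -0.0715], [0.4356, -0.0715], [0.495, -0.0714], [0.504, -0.0714]]
bush [ 0.4631 -0.0206  0.0397]
knob [ 0.4658 -0.0621  0.0545]
bed [0.5856 0.0101 0.0123]
strip [ 0.4293 -0.0261  0.0271]
plate [0.4615 0.01   0.0137]
bench [ 0.6049 -0.07    0.0027]
```

View pics/w1c.png

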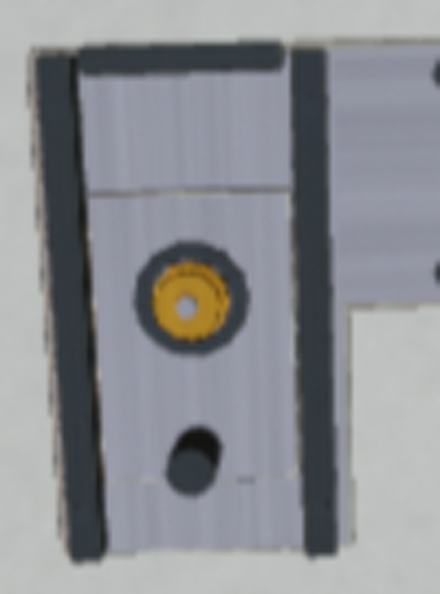

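The crop confirms it: the slide plate edge sits about 30 mm short of the end stop and the knob top is at about (293,237). That gives fixture yaw ≈1.6°, station ≈(0.462, 0.009) and knob ≈(0.465, −0.066). The bushing-to-knob spacing of 44 mm checks out. Now I'll push.

```bash
python3 - <<'E'
from h import *
d=np.array([-.028,1]);K=np.array([.4655,-.0655])
env.reach([*(K-.045*d),.20],Q(91.6))
env.movel([*(K-.045*d),.105],velocity=.2)
f0=np.array(env.get_state()["force"])
print(env.movel([*(K-.024*d),.105],velocity=.08,stop_force=8))
r=env.movel([*(K+.030*d),.105],velocity=.06,stop_force=18)
s=env.get_state();print(r,s["tcp_pos"],np.array(s["force"])-f0)
env.dwell(.2)
p=s["tcp_pos"]
env.movel([p[0]+.001,p[1]-.03,.105],velocity=.15)
env.movel([p[0]+.001,p[1]-.03,.2],velocity=.3)
env.reach([.50,-.03,.40],Q(90))
p,d,c=snap("wrist","w2")
hsv=cv2.cvtColor(p,cv2.COLOR_BGR2HSV);m=(hsv[...,0]>10)&(hsv[...,0]<30)&(hsv[...,1]>120);m[:100]=0;m[260:]=0;m[:,:250]=0;m[:,340:]=0
v,u=np.nonzero(m);print(len(u),u.mean(),v.mean(),ray(c,u.mean(),v.mean(),.042))
(x,y),r=cv2.minEnclosingCircle(np.stack([u,v],1).astype(np.float32));print(x,y,r,ray(c,x,y,.042))
# edge of fork pad plate & cheeks: brightness edges
g=cv2.resize(p[120:210,425:495],None,fx=5,fy=5,interpolation=cv2.INTER_CUBIC)
k=cv2.resize(p[130:250,250:335],None,fx=3.75,fy=3.75,interpolation=cv2.INTER_CUBIC)
cv2.imwrite("pics/w2c.png",np.hstack([k[:450],g]));print(env.get_state()["time"])
# lever view
env.reach([.44,-.44,.42],Q(52))
snap("wrist","w3");print(env.get_state()["time"])
E
```

```text
False
True [ 0.46520566 -0.05331422  0.10503758] [-0.17333    -4.09200188  0.80550541]
237 293.084388185654 171.81012658227849 [0.46338558 0.00982721 0.042     ]
293.15216064453125 171.8478240966797 9.224513053894043 [0.46346478 0.00978363 0.042     ]
8.6667
10.25
```

View pics/w2c.png

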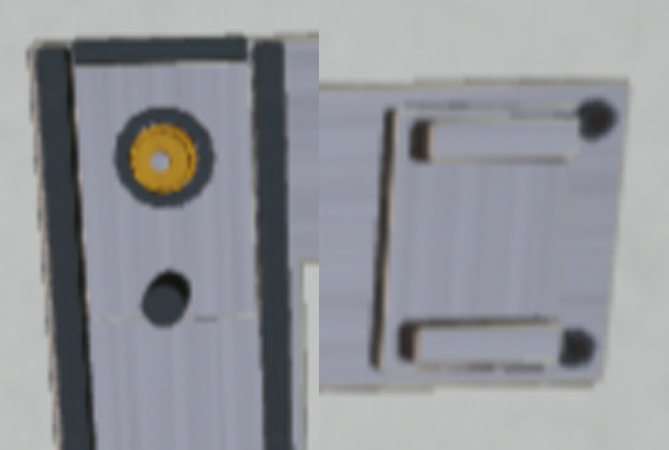

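View pics/w3.png

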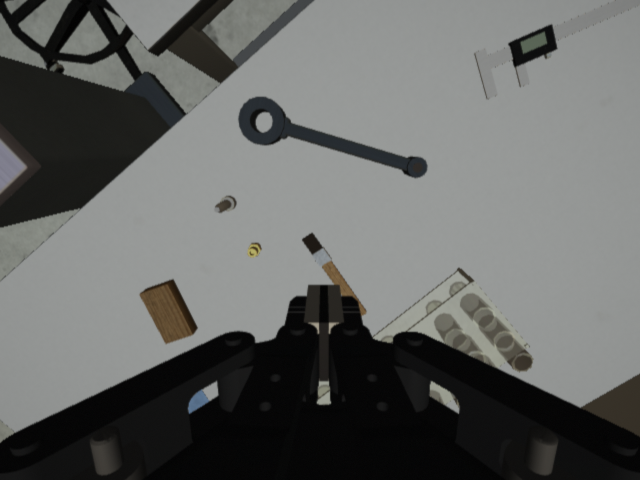

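The slide is home: the plate edge meets the dark stop and the bushing is at (293,172). The cheek tops are at about (462,148) and (459,189). In the lever view the boss is at (262,121) and the small end at (416,166). I'll measure both from silhouettes.

```bash
cat > lev.py <<'E'
from h import *
def lever(f):
    a=np.load(f);p=a["p"];c={k:a[k] for k in("fx","fy","cx","cy","rvec","tvec")}
    return a,p,c
def blobs(p,roi,ko):
    x0,y0,x1,y1=roi;m=np.zeros(p.shape[:2],np.uint8);m[y0:y1,x0:x1]=(p[y0:y1,x0:x1].max(2)<110)*255
    cs,_=cv2.findContours(m,cv2.RETR_EXTERNAL,cv2.CHAIN_APPROX_NONE);k=max(cs,key=cv2.contourArea)
    m[:]=0;cv2.drawContours(m,[k],-1,255,-1)
    o=cv2.morphologyEx(m,cv2.MORPH_OPEN,cv2.getStructuringElement(cv2.MORPH_ELLIPSE,(ko,ko)))
    n,l,s,ce=cv2.connectedComponentsWithStats(o);return m,[(s[i,4],s[i,2:4],ce[i]) for i in range(1,n)]
E
python3 - <<'E'
from lev import *
a,p,c=lever("w3.npz")
for ko in(17,19,21):
    m,b=blobs(p,(220,80,450,200),ko);b=sorted(b,key=lambda t:-t[0])[:2]
    pts=[ray(c,*t[2],.019) for t in b];print(ko,[(t[0],t[1],t[2].round(1)) for t in b],[q.round(4) for q in pts])
    if len(pts)==2:
        v=(pts[1]-pts[0])[:2];print(np.hypot(*v),np.degrees(np.arctan2(v[1],v[0])))
# arm centreline
v,u=np.nonzero(m);s=(u>305)&(u<390)
L=np.array([ray(c,x,v[(u==x)].mean(),.026)[:2] for x in range(305,390,4)]);k=np.polyfit(L[:,0],L[:,1],1);print("arm",np.degrees(np.arctan(k[0])),k, "y at boss/small x",np.polyval(k,[pts[0][0],pts[-1][0]]))
P=cloud(c,a["d"]);print("z",P[118,243],P[140,340],P[220,330])
# top,side cross-check
for n,roi,ko in(("top",(380,220,480,295),9),("side",(290,290,390,385),13)):
    z=np.load(n+"0.npz")["p"];cc=calibration(n);_,b=blobs(z,roi,ko);print(n,[(t[0],ray(cc,*t[2],.019).round(4)) for t in b])
c2=lever("w2.npz")[2];print("cheeks",ray(c2,462.2,148.2,.036),ray(c2,458.6,188.6,.036),ray(c2,460.4,168.4,.036))
E
```

```text
17 [(np.int32(1986), array([56, 49], dtype=int32), array([264. , 121.5])), (np.int32(456), array([27, 22], dtype=int32), array([413.5, 166.4]))] [array([ 0.4435, -0.3144,  0.019 ]), array([ 0.5612, -0.4756,  0.019 ])]
0.1995768372393443 -53.89225884650888
19 [(np.int32(1960), array([54, 49], dtype=int32), array([263.7, 121.3])), (np.int32(438), array([26, 22], dtype=int32), array([413.6, 166.5]))] [array([ 0.4433, -0.314 ,  0.019 ]), array([ 0.5612, -0.4759,  0.019 ])]
0.20025153214628122 -53.932890570655566
21 [(np.int32(1961), array([54, 49], dtype=int32), array([263.7, 121.4])), (np.int32(421), array([25, 22], dtype=int32), array([414. , 166.7]))] [array([ 0.4433, -0.3141,  0.019 ]), array([ 0.5614, -0.4764,  0.019 ])]
0.20073232589854847 -53.94087058021225
arm -53.785814035383034 [-1.36561716  0.29060252] y at boss/small x [-0.31475774 -0.47611228]
z [ 0.42768422 -0.29882483  0.03848854] [ 0.50474089 -0.39072617  0.0358477 ] [ 0.43052877 -0.46812684  0.00249902]
top [(np.int32(92), array([ 0.5595, -0.4746,  0.019 ])), (np.int32(395), array([ 0.4432, -0.315 ,  0.019 ]))]
side [(np.int32(540), array([ 0.4416, -0.3168,  0.019 ]))]
cheeks [0.66247398 0.03711966 0.036     ] [ 0.66302941 -0.01013413  0.036     ] [0.66274765 0.01383708 0.036     ]
```

Lengths agree (200 mm) and so do the views. Station is (0.4634, 0.0095), fixture yaw ≈1.45°, and lever boss is (0.4432, −0.3145) at yaw −53.9°. Now the grasp.

```bash
python3 - <<'E'
from h import *
y=np.radians(-53.9);B=np.array([.4432,-.3145])+.06*np.array([np.cos(y),np.sin(y)])
env.reach([*B,.20],Q(126.1));env.grip(.05)
print(env.movel([*B,.078],velocity=.1,stop_force=12),env.get_state()["tcp_pos"])
f0=np.array(env.get_state()["force"])
env.grip(.0,80)
s=env.get_state();print(s["opening"],s["gripper_force"],np.array(s["force"])-f0)
env.movel([*B,.26],velocity=.12);env.dwell(.3)
s=env.get_state();print(s["opening"],s["gripper_force"],np.array(s["force"])-f0,s["torque"],s["time"])
env.reach([.5234,.0110,.26],Q(181.45))
env.movel([.5234,.0110,.152],velocity=.1);env.dwell(.5)
s=env.get_state();print(s["opening"],s["tcp_pos"],s["orientation"],s["time"])
snap("wrist","w4");snap("top","t4");p,_,_=snap("side","s4")
w=cv2.imread("pics/w4.png");cv2.imwrite("pics/v4.png",np.hstack([cv2.resize(w,(400,300)),cv2.resize(p[140:260,270:400],(325,300),interpolation=cv2.INTER_CUBIC)]))
E
```

```text
False [ 0.47888423 -0.36326452  0.07863332]
0.014713164822755849 79.10621523857117 [-0.9083815   1.13256364  6.44647378]
0.014526891276910306 77.97158360481262 [ 0.27679819  0.18491508 -5.63067266] [-0.00452819 -0.00807812 -0.00904106] 15.5583
0.014473834077409282 [0.52340587 0.01102162 0.15205869] [ 4.90538346e-05 -1.26523933e-02  9.99919954e-01  2.91392947e-05] 18.7
```

View pics/v4.png

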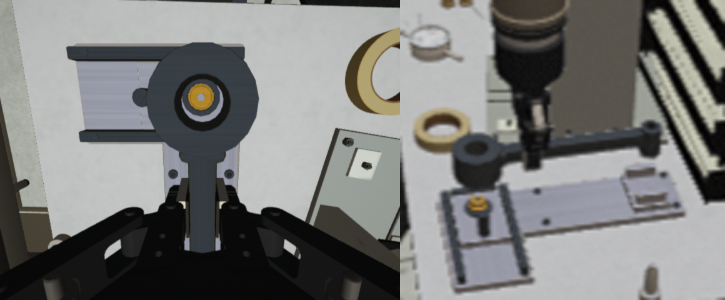

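The lever is held and looks level. The brass bushing is visible through the bore at about (200,97), near its centre. I'll measure the residual offset and levelness from the same picture.

```bash
python3 - <<'E'
from lev import *
a,p,c=lever("w4.npz");P=cloud(c,a["d"]);R,t=pose(c);print("cam",-R.T@t,R[2])
hsv=cv2.cvtColor(p,cv2.COLOR_BGR2HSV)
m=(hsv[...,0]>10)&(hsv[...,0]<30)&(hsv[...,1]>120);m[:100]=0;m[220:]=0;m[:,:250]=0;m[:,400:]=0
v,u=np.nonzero(m);(x,y),r=cv2.minEnclosingCircle(np.stack([u,v],1).astype(np.float32));print("brass",x,y,r,u.min(),u.max(),v.min(),v.max(),ray(c,x,y,.042))
# boss top face by depth
z=P[...,2];mm=((z>.100)&(z<.125)&(p.max(2)<110));mm[:40]=0;mm[300:]=0;mm[:,:200]=0;mm[:,440:]=0
mm=mm.astype(np.uint8);k=max(cv2.findContours(mm,0,1)[0],key=cv2.contourArea);f=np.zeros_like(mm);cv2.drawContours(f,[k],-1,1,-1)
f=cv2.morphologyEx(f,2,cv2.getStructuringElement(2,(61,61)));q=P[(f>0)&(mm>0)];print("boss top z med",np.median(q[:,2]),len(q))
A=np.c_[q[:,:2]-q[:,:2].mean(0),np.ones(len(q))];print("plane",np.linalg.lstsq(A,q[:,2],rcond=None)[0])
vv,uu=np.nonzero(f);ztop=np.median(q[:,2]);
k=max(cv2.findContours(f,0,1)[0],key=cv2.contourArea);e=cv2.fitEllipse(k);print("outer",e,ray(c,*e[0],ztop))
g=p.max(2).astype(int);print("row through bore",[(i,int(g[155,i])) for i in range(276,370,3)]);print("col",[(i,int(g[i,322])) for i in range(110,215,3)])
# arm edges
for row in(265,280,295):print(row,P[row,322].round(4))
for n,roi in(("top",(0,0,0,0)),("side",(0,0,0,0))):
    b=np.load(n[0]+"4.npz");cc={k:b[k] for k in("fx","fy","cx","cy","rvec","tvec")};PP=cloud(cc,b["d"])
    M=(b["p"].max(2)<110)&(PP[...,2]>.06)&(PP[...,2]<.135)&(abs(PP[...,1]-.01)<.045)
    for nm,xc,rr in(("boss",.4634,.03),("small",.663,.018)):
        s=M&(np.hypot(PP[...,0]-xc,PP[...,1]-.012)<rr);q=PP[s];
        if len(q): print(n,nm,len(q),"z",np.percentile(q[:,2],[5,50,80,95]).round(4),"xy rng",q[:,:2].min(0).round(4),q[:,:2].max(0).round(4))
E
```

```text
cam [0.45850335 0.01033635 0.2230476 ] [ 0.2611462   0.00654093 -0.9652771 ]
brass 321.0 154.78378295898438 21.27991485595703 300 342 134 176 [0.4617859  0.00915213 0.042     ]
boss top z med 0.112318407620383 21686
plane [-0.02555129 -0.00087908  0.11187305]
outer ((323.3168029785156, 163.46112060546875), (174.91769409179688, 195.52850341796875), 0.17763713002204895) [0.46305337 0.01038046 0.11231841]
row through bore [(276, 69), (279, 49), (282, 21), (285, 20), (288, 19), (291, 96), (294, 67), (297, 69), (300, 77), (303, 168), (306, 174), (309, 174), (312, 173), (315, 157), (318, 165), (321, 165), (324, 165), (327, 145), (330, 172), (333, 172), (336, 172), (339, 144), (342, 75), (345, 66), (348, 68), (351, 92), (354, 168), (357, 45), (360, 21), (363, 22), (366, 25), (369, 67)]
col [(110, 70), (113, 70), (116, 67), (119, 27), (122, 22), (125, 24), (128, 69), (131, 66), (134, 148), (137, 143), (140, 176), (143, 177), (146, 180), (149, 163), (152, 166), (155, 165), (158, 166), (161, 151), (164, 174), (167, 174), (170, 178), (173, 160), (176, 115), (179, 70), (182, 71), (185, 87), (188, 169), (191, 172), (194, 130), (197, 20), (200, 19), (203, 20), (206, 20), (209, 28), (212, 70)]
265 [0.4965 0.0108 0.1096]
280 [0.5022 0.011  0.1087]
295 [0.5075 0.0111 0.1092]
top boss 347 z [0.0854 0.1101 0.1132 0.1164] xy rng [ 0.4334 -0.0159] [0.4934 0.0388]
top small 57 z [0.102  0.112  0.1143 0.118 ] xy rng [0.6518 0.0056] [0.6727 0.028 ]
side boss 273 z [0.0789 0.107  0.11   0.1114] xy rng [ 0.4339 -0.0178] [0.4929 0.0342]
side small 121 z [0.0755 0.1007 0.1091 0.1116] xy rng [ 6.462e-01 -5.000e-04] [0.6721 0.0253]
```

```bash
python3 - <<'E'
from lev import *
c=lever("w4.npz")[2]
print("low",ray(c,322.9,160.7,.074),"up",ray(c,324,163.8,.112))
s=env.get_state()["tcp_pos"];up=ray(c,322.9,160.7,.074);b=ray(c,321,154.8,.042);d=.85*(b-up)[:2];print("corr",d)
if np.hypot(*d)<.004: env.movel([s[0]+d[0],s[1]+d[1],.150],velocity=.03)
env.dwell(.5)
p,_,c=snap("wrist","w5");q,_,cs=snap("side","s5");t,_,ct=snap("top","t5")
hsv=cv2.cvtColor(p,cv2.COLOR_BGR2HSV)
m=(hsv[...,0]>10)&(hsv[...,0]<30)&(hsv[...,1]>120);m[:100]=0;m[220:]=0;m[:,:250]=0;m[:,400:]=0
v,u=np.nonzero(m);(x,y),r=cv2.minEnclosingCircle(np.stack([u,v],1).astype(np.float32));print("brass",ray(c,x,y,.042))
S=env.get_state();print(S["tcp_pos"],S["opening"],S["time"])
B=ray(c,x,y,.042)[:2];yaw=np.radians(1.45);E=B+.2*np.array([np.cos(yaw),np.sin(yaw)])
im=q.copy()
for cc,I in((cs,q),(ct,t)):
    for P,rr in((B,.028),(E,.013)):
        for z in(.072,.110):
            th=np.linspace(0,2*np.pi,40);k=proj(cc,np.c_[P[0]+rr*np.cos(th),P[1]+rr*np.sin(th),np.full(40,z)])
            I2=I;cv2.polylines(I2,[np.round(k*16).astype(int).reshape(-1,1,2)],True,(0,0,255) if z<.1 else (0,255,0),1,cv2.LINE_AA,4)
cv2.imwrite("pics/v5.png",np.hstack([cv2.resize(q[170:250,280:400],(600,400),interpolation=2),cv2.resize(t[160:280,265:325],(200,400),interpolation=2)]))
E
```

```text
low [0.46353089 0.01019619 0.074     ] up [0.46316187 0.01059179 0.112     ]
corr [-0.00147663 -0.00088729]
brass [0.46167574 0.00924588 0.042     ]
[0.52192304 0.01012873 0.15000175] 0.014622721856315102 19.75
```

View pics/v5.png

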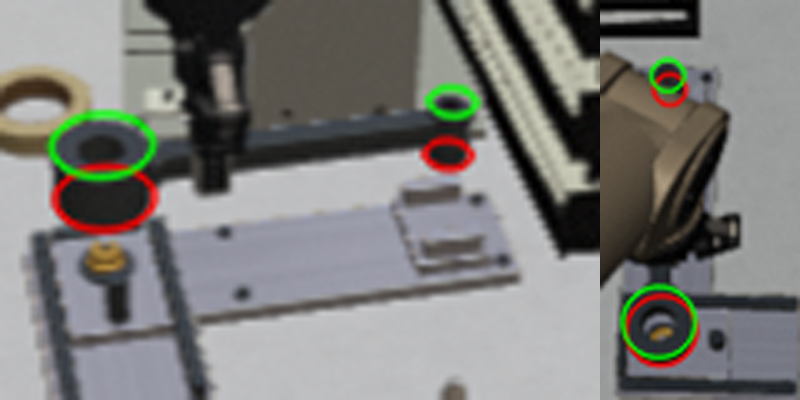

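The drawn outlines of the intended pose fall on the boss at side crop (103,172) and on the small end at (450,128), in both views. So the lever is level, about 30 mm clear, and over the bushing and fork. The grip is steady and the slide is home, so I'm handing in.

```bash
python3 -c "
from h import *
print(job.job_done())"
```

```text
the job is handed in; nothing more can be done
None
```

I pushed the slide fully home, then picked up the lever at its balance point; I handed the job in at about 20 s with the arm holding it level and still, about 3 cm above the bushing, bore centred over it and small end over the fork rest (no verdict returned).

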